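Unhook a tube carrier from the mixer and seat it in the cooling base

ROBOT

A 6-joint arm with a two-finger parallel gripper is mounted at the origin on a cart in front of the work surface, level with it; the furniture and walls round the work are solid. World frame = base frame: x ahead of the robot, y to its left, z up, the work surface at z = 0. Lengths are in m, angles in rad, forces in N, time in s.
With the tool pointing down it reaches from about 0.3 to 0.775 m from the base axis. Payload 14.6 kg.
Tool frame: the origin (TCP) lies on the front face of the gripper's body, between the roots of the fingers; the fingertips stand 97 mm ahead of it and the grasp point (between the pads) lies 78 mm ahead of it; z points along the fingers, x is the direction in which the jaws open and shut, and the axes are right-handed (so a half turn about z gives the same grasp; the last joint's range is limited). The gripper opens to 94 mm and grips with 3 to 60 N. Pads are 16 mm wide; open, the fingers measure 119 mm over their backs; the gripper's body (75 mm by 177 mm) begins 78 mm behind the grasp point.
Start: joints at [1.126, 0.3, 1.521, -0, 1.321, -0.067], TCP at [0.203, 0.511, 0.303] pointing down, gripper open.
Joint ranges: [-3.03, 3.03], [-0.79, 2.21], [0.23, 2.52], [-1.04, 4.18], [0, 3.07], [-2.55, 2.55]. Speed limits (rad/s): [2.22, 2.22, 2.57, 3.14, 3.14, 3.14].

INTERFACE

Orientations are given as [roll, pitch, yaw] about the fixed x, y, z axes, in that order (R = Rz(yaw) Ry(pitch) Rx(roll)).
In Python, from station import sensors, camera, ctrl gives the robot as it stands.
- The arm moves only by the tool move_arm, never from a script. Its argument "rows" is text: rows parted by semicolons, each of 6 numbers parted by spaces: the shift along the tool's x, y, z in mm, then the turn, a rotation vector about the tool's x, y, z in rad. In form: x y z wx wy wz; .... A call has 1 to 20 rows; each row shifts and turns the pose as measured when the row begins, along the tool's axes as they then stand; what a row does not reach is not made up. A row lasts 1/8 s, in which the tool goes at most 62.5 mm and 10.7 degrees, less where a joint would pass 70% of its speed; a pose out of reach is approached as far as the arm can. A call with a gripper value outside its range is refused whole. "grip" is the opening, from -1 (shut) to 1 (fully open), set as the call begins (left out, the last holds). The fingers move at their own pace and stop on an object; "newtons" is the grip in N (left out, the last holds). Time passes only in rows, so rows that do not move let the fingers close. It gives the time, the measured TCP pose, the force and the opening at its end, in the units of the state.
- sensors.get_obs(): the state, without advancing time (a new reading comes with each control period).
- camera(name): name is "scene" or "top" or "wrist"; returns a dict with "color" (384x512x3 uint8, blue, green, red), "z_map" (384x512 float32, m along the optical axis (not along the pixel's ray), 0 where there is no reading), "mtx" (3x3 intrinsics, pixels), "position" and "attitude" of the camera in the world; the wrist camera has in their place "hand_eye" (4x4, takes a point from camera to tool coordinates, whose origin is the TCP and whose axes are the tool frame's). Camera axes: x right, y down, z forward; pixel columns grow to the right and rows downward; lengths in m; the calibration is good to about 2 mm. A picture is of the moment at which its call begins: read the wrist's pose just before it.
- ctrl.hand_in(): hands the job in, once; it reports no verdict.
The state is a dict: "time_s": time; "qpos": joint angles; "joint_vel": joint speeds; "tau": joint torques, N m; "ee_pos": TCP position; "eef_rot": TCP orientation; "force": force on the tool from outside, world axes, zero at the start; "moment": the same for the moment, N m; "grip_width": finger opening in m.
Only numpy, scipy, OpenCV 4.12 (cv2) and the standard library are available. Lean on these libraries where they do the work, as an engineer would, in place of code of your own. Each camera call takes 0.05 s, during which the arm holds its last target.

TASK

The mixing is done: take the carrier with the row of eight capped tubes off the bench mixer and seat it in the recess of the white cooling base. Its end toes are trapped: push it back against the spring plunger until the toe at the other end is out from under the retaining lip (feel for the stop, and neither ram it nor pry at the thin lips), tilt that end up over the lip, and only then draw the carrier away from the plunger and up, out from under the keeper plate. Lower it gently, flat and fully home in the recess, either way round, let go, and leave the timer, jar, carton and pen where they are.

Things in the scene. Friction and masses are not known exactly. Their poses are not given: they have to be found in the camera images.
- carrier_grip (a point): Grip centre of the tube carrier, on its centre line, 31 mm above its underside. Plain upright sides 28 mm apart (its x), 120 mm long (its y), 8 to 41 mm above the underside: grip across x, with fingertips at least 2 mm above the 8 mm plate below. Tube caps reach up to 59 mm. z up; +y points along its length to the mixer's spring-plunger end, -y to its retaining-lip end.
- tube_carrier: Tube carrier, loose, one rigid piece of 0.2 to 0.35 kg: aluminium plate 34 (x) by 160 (y) by 8 mm; fixed centrally on it an aluminium block with an orange strip of eight capped tubes, 28 by 120 mm, so the plate stands out as a 20 mm toe at each end. Origin at the centre of the plate's underside, axes as the grip centre's.
- bench_mixer: Bench mixer, fixed: white housing 112 by 218 mm, aluminium platform 48 mm above the table; origin at the centre of its underside; y as the carrier's while clamped. Carrier lies on the platform between side guides 5 mm high, about 2.5 mm play a side.
- stop_screw: Tip of the adjustable screw (fixed) that meets the end face of the carrier's -y toe, at platform height. It is set differently each time, so that toe lies 2 to 13 mm under the retaining lip; how far must be felt.
- lip_bracket: Steel bracket with the retaining lip over the carrier's -y toe, fixed on the mixer (its origin and axes are the mixer's): lip underside 9.5 mm, top 13 mm above the platform. Raised 15 mm or more, the toe passes over it. It bends easily: over 10 N between carrier and this bracket is prying.
- stop_block: Steel block at the mixer's +y end, fixed (origin and axes the mixer's), carrying the spring plunger. It stops the carrier 2 mm after the -y toe has cleared its lip (after 4 to 15 mm of travel): felt as a steep rise of force above the spring's. Over 15 N from the carrier on block and plunger together counts as ramming.
- keeper_lip: Keeper plate on the stop block (origin and axes the mixer's), 12 to 15.5 mm above the platform; with the carrier at the stop it covers 16.5 mm of the +y toe. It lets the carrier tilt up to 12 deg about its +y bottom edge and slide out along its sloping length, but not rise straight. Over 10 N between carrier and this plate is prying.
- plunger: Tip of the spring plunger in the stop block, at platform height; it presses on the carrier's +y toe and yields along +y: 2 to 3.5 N at rest, 4 N when pushed fully in.
- recess_floor (a point): Centre of the floor of the cooling base's recess, 15 mm above the table. Recess 38 mm (x) by 164 mm (y), 6 mm deep: 2 mm larger on every side than the carrier's plate. Seated, the carrier's grip centre is 31 mm above this point. z up, y along the recess.
- cooling_base: Cooling base, fixed: low white block 76 (x) by 200 (y) by 21 mm with the recess in its top; origin at the centre of its underside, axes as the recess's. The carrier moving faster than 0.3 m/s within 20 mm of its seat (a fall of 5 mm or more) counts as dropping it.
- timer: Bystander: flat bench timer 62 x 66 x 18 mm, origin under its centre. Leave it.
- cap_jar: Bystander: small jar with a screw cap, 43 mm wide, 72 mm high, origin under its centre. Leave it.
- carton: Bystander: small carton 55 x 85 x 32 mm, origin under its centre. Leave it.
- pen: Bystander: pen 135 mm long, lying, origin under its centre. Leave it.

How it is judged:
By the outcome, as a careful person would: the job done as asked, in the order asked, and still so for the second after the job is handed in, with the robot touching nothing.
It also fails if it takes over 58 s, if anything falls off the work surface, if the arm or the gripper's body presses on something with over 40 N, if the wrist force passes 120 N, or if a joint passes its speed limit or range.

## Working session

There is one attempt and no reset: what is moved stays moved. The work goes in short steps, Python scripts to look and compute and a tool call to move; the robot and the scene stay as the last step left them, time stands still between calls to the robot, and variables do not carry over. Pictures are saved under pics/ and viewed, and the job is handed in when it is done.

Besides the shell and the picture viewer there is one more tool, called after "Request:" as name(argument=value, ...) on one line, values as JSON. move_arm: Moves the arm, as the interface text tells. Its arguments: {"type":"object","properties":{"rows":{"type":"string"},"grip":{"type":"number"},"newtons":{"type":"number"}},"required":["rows"]}

```bash
mkdir -p pics; ls; cat > h.py <<'E'
import numpy as np, cv2
from station import sensors, camera, ctrl
from scipy.spatial.transform import Rotation as R
def Rm(a):
    a=np.asarray(a,float)
    if a.shape==(3,3): return a
    if a.shape==(4,): return R.from_quat(a).as_matrix()
    return R.from_euler('xyz',a).as_matrix()
def snap(name):
    o=sensors.get_obs(); c=camera(name); 
    if 'hand_eye' in c:
        T=np.eye(4);T[:3,:3]=Rm(o['eef_rot']);T[:3,3]=o['ee_pos'];c['T']=T@np.array(c['hand_eye'])
    else:
        T=np.eye(4);T[:3,:3]=Rm(c['attitude']);T[:3,3]=c['position'];c['T']=T
    return c
def cloud(c):
    z=c['z_map'];h,w=z.shape;u,v=np.meshgrid(np.arange(w),np.arange(h));K=c['mtx']
    P=np.stack([(u-K[0,2])/K[0,0]*z,(v-K[1,2])/K[1,1]*z,z],-1)
    W=P@c['T'][:3,:3].T+c['T'][:3,3]; W[z==0]=np.nan
    return W
E
python3 - <<'E'
from h import *
o=sensors.get_obs();print(o)
import pickle
for n in ["scene","top","wrist"]:
    c=snap(n);cv2.imwrite(f'pics/{n}0.png',c['color']);pickle.dump(c,open(f'{n}0.pkl','wb'));print(n,c['T'].round(3).tolist(),c['mtx'].round(1).tolist(),c.get('attitude'))
E
```

```text
pics
{'time_s': 0.0, 'qpos': array([ 1.12635934e+00,  3.00497400e-01,  1.52160479e+00, -4.58864883e-06,
        1.32069844e+00, -6.66115325e-02]), 'joint_vel': array([-0.00043131,  0.00081208, -0.00072316, -0.00131582, -0.00098768,
       -0.00078062]), 'tau': array([ 5.97305007e-04, -5.31811488e+01, -3.52737236e+01,  7.08424137e-02,
        2.43438041e-02, -7.52624169e-05]), 'ee_pos': array([0.20283719, 0.51106305, 0.30206181]), 'eef_rot': array([-3.14151668e+00,  1.20559471e-03,  1.19297206e+00]), 'force': array([ 0.76907703, -0.65165548, -0.74417028]), 'moment': array([0.0177932 , 0.05083014, 0.01362775]), 'grip_width': 0.09401926982551122}
scene [[0.53, -0.607, 0.593, -0.164], [-0.848, -0.374, 0.375, -0.399], [-0.006, -0.701, -0.713, 0.871], [0.0, 0.0, 0.0, 1.0]] [[360.3, 0.0, 248.0], [0.0, 360.3, 190.8], [0.0, 0.0, 1.0]] [-2.36437652  0.0061307  -1.01272109]
top [[-0.019, -0.987, 0.16, 0.26], [-1.0, 0.017, -0.014, 0.014], [0.011, -0.16, -0.987, 1.511], [0.0, 0.0, 0.0, 1.0]] [[471.2, 0.0, 251.1], [0.0, 471.2, 194.6], [0.0, 0.0, 1.0]] [-2.9806497  -0.01114729 -1.58938497]
wrist [[0.369, 0.896, 0.248, 0.131], [0.929, -0.355, -0.099, 0.539], [-0.0, 0.267, -0.964, 0.385], [0.0, 0.0, 0.0, 1.0]] [[267.7, 0.0, 256.5], [0.0, 267.7, 188.2], [0.0, 0.0, 1.0]] None
```

View pics/scene0.png

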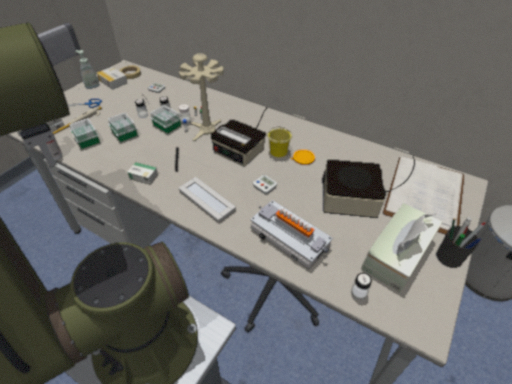

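View pics/top0.png

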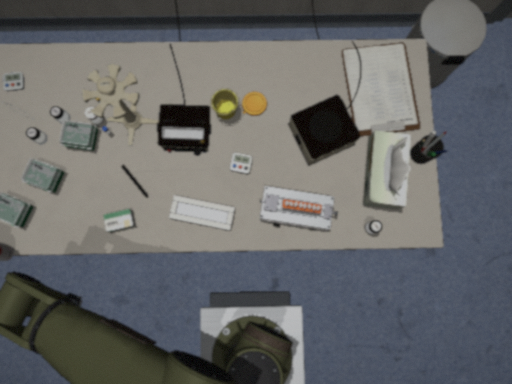

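View pics/wrist0.png

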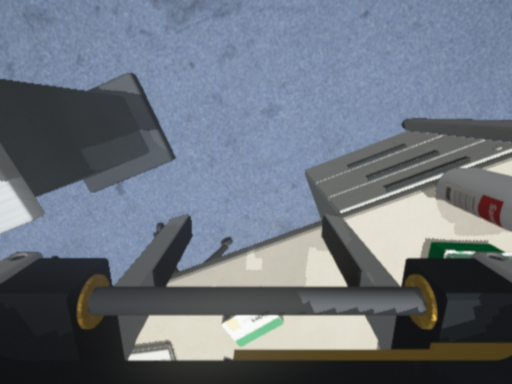

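The top view shows the mixer with the orange tubes near px (298,208) and the cooling base near (202,212). The timer is at (241,163), jar at (374,227), carton at (118,220) and pen at (134,181). I'll enlarge these.

```bash
python3 - <<'E'
from h import *
import pickle
c=pickle.load(open('top0.pkl','rb'));W=cloud(c)
def crop(c,n,x0,x1,y0,y1,s):
    cv2.imwrite(n,cv2.resize(c['color'][y0:y1,x0:x1],None,fx=s,fy=s,interpolation=cv2.INTER_CUBIC))
crop(c,'pics/t1.png',160,350,175,245,4)
s=pickle.load(open('scene0.pkl','rb'));crop(s,'pics/s1.png',170,340,170,270,4)
for p in [(298,207),(202,212),(241,163),(374,227),(118,220),(134,181),(205,200),(178,205),(265,205),(330,210)]: print(p,W[p[1],p[0]].round(3))
E
```

```text
(298, 207) [ 0.449 -0.148  0.092]
(202, 212) [0.449 0.151 0.013]
(241, 163) [0.607 0.023 0.014]
(374, 227) [ 0.386 -0.383  0.069]
(118, 220) [0.425 0.411 0.038]
(134, 181) [0.553 0.369 0.013]
(205, 200) [0.489 0.142 0.001]
(178, 205) [0.472 0.226 0.021]
(265, 205) [ 0.461 -0.049  0.06 ]
(330, 210) [ 0.441 -0.25   0.066]
```

View pics/t1.png

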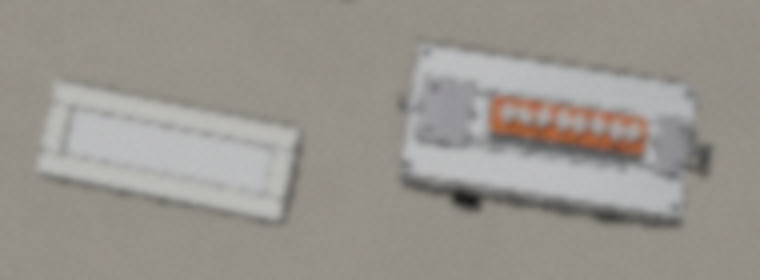

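View pics/s1.png

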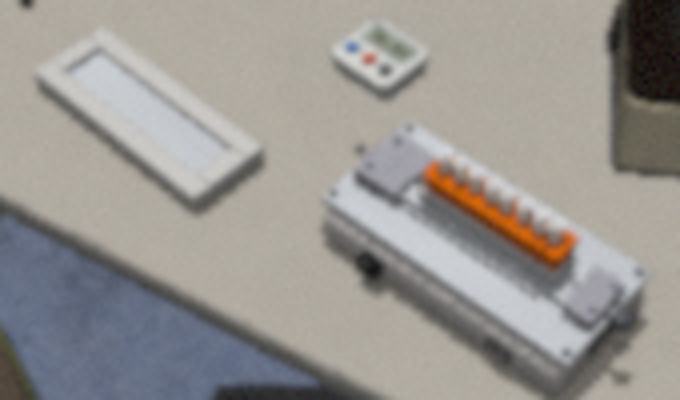

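```bash
python3 - <<'E'
from h import *
import pickle
for n in ['top','scene']:
    c=pickle.load(open(n+'0.pkl','rb'));W=cloud(c)
    hsv=cv2.cvtColor(c['color'],cv2.COLOR_BGR2HSV)
    m=(hsv[...,0]<20)&(hsv[...,1]>130)&(hsv[...,2]>120)&(np.linalg.norm(W[...,:2]-[.449,-.148],axis=-1)<.1)&(W[...,2]>.08)
    P=W[m];mu=P.mean(0);d=np.linalg.svd(P[:,:2]-mu[:2])[2][0]
    t=(P[:,:2]-mu[:2])@d;print(n,m.sum(),mu.round(4),d,np.degrees(np.arctan2(*d[::-1])),t.min(),t.max())
    for ctr,lo,hi in [((.449,-.148),.04,.075),((.449,.151),.016,.03)]:
        m=(np.linalg.norm(W[...,:2]-ctr,axis=-1)<.15)&(W[...,2]>lo)&(W[...,2]<hi)
        r=cv2.minAreaRect(W[m][:,:2].astype(np.float32)*1000);print(m.sum(),r,np.percentile(W[m][:,2],[10,50,90]))
c=pickle.load(open('wrist0.pkl','rb'));print(c['hand_eye'])
E
```

```text
top 79 [ 0.4439 -0.1572  0.089 ] [0.1789591  0.98385651] 79.69086351330128 -0.05606160735643893 0.055511006099800614
1984 ((454.5522155761719, -154.35748291015625), (244.40252685546875, 106.80677032470703), 80.64554595947266) [0.04452757 0.04943474 0.06280158]
1016 ((447.6656494140625, 150.27601623535156), (199.8798828125, 76.30400848388672), 77.53511047363281) [0.01693628 0.02026241 0.02442641]
scene 185 [ 0.4445 -0.1646  0.0904] [-0.13935077 -0.99024308] -98.01027996607884 -0.06041749644754278 0.05389740132094449
1787 ((454.4989929199219, -154.46656799316406), (242.8507080078125, 106.92111206054688), 79.98956298828125) [0.04859823 0.05200283 0.06638571]
1029 ((447.31109619140625, 152.10133361816406), (201.5910186767578, 77.41061401367188), 77.05705261230469) [0.01723875 0.02187164 0.02497027]
[[ 9.99999850e-01 -1.42023404e-04  5.28710015e-04 -6.85928431e-04]
 [-4.61407339e-06  9.63542265e-01  2.67556167e-01 -7.72695375e-02]
 [-5.47433683e-04 -2.67556130e-01  9.63542120e-01 -8.28101883e-02]
 [ 0.00000000e+00  0.00000000e+00  0.00000000e+00  1.00000000e+00]]
```

```bash
cat >> h.py <<'E'
def plan(p1,rpy1,step=0.05,n=None,show=True,p0=None,rpy0=None):
    o=sensors.get_obs();p0=np.array(o['ee_pos']) if p0 is None else np.array(p0);R0=R.from_euler('xyz',o['eef_rot'] if rpy0 is None else rpy0);R1=R.from_euler('xyz',rpy1)
    d=np.array(p1)-p0;rv=(R0.inv()*R1).as_rotvec()
    n=n or int(np.ceil(max(np.linalg.norm(d)/step,np.linalg.norm(rv)/.13,1)))
    out=[]
    for i in range(n):
        Ri=R0*R.from_rotvec(rv*i/n); s=Ri.inv().apply(d/n)*1000
        out.append(' '.join(f'{x:.1f}' for x in s)+' '+' '.join(f'{x:.3f}' for x in rv/n))
    print(n,'; '.join(out))
E
python3 -c "
from h import *
plan([.444,-.165,.28],[np.pi,0,-.166],.055)"
```

```text
14 -38.5 33.8 1.6 0.000 0.000 0.097; -35.1 37.4 1.6 0.000 0.000 0.097; -31.3 40.6 1.6 0.000 0.000 0.097; -27.2 43.5 1.6 0.000 0.000 0.097; -22.9 45.9 1.6 0.000 0.000 0.097; -18.3 47.9 1.6 0.000 0.000 0.097; -13.6 49.4 1.6 0.000 0.000 0.097; -8.7 50.5 1.6 0.000 0.000 0.097; -3.8 51.1 1.6 0.000 0.000 0.097; 1.2 51.3 1.6 0.000 0.000 0.097; 6.2 50.9 1.6 0.000 0.000 0.097; 11.1 50.1 1.6 0.000 0.000 0.097; 15.9 48.8 1.6 0.000 0.000 0.097; 20.5 47.0 1.6 0.000 0.000 0.097
```

Request:
move_arm(rows="-38 34 2 0 0 0.1; -35 37 2 0 0 0.1; -31 41 2 0 0 0.1; -27 43 2 0 0 0.1; -23 46 2 0 0 0.1; -18 48 2 0 0 0.1; -14 49 2 0 0 0.1; -9 50 2 0 0 0.1; -4 51 2 0 0 0.1; 1 51 2 0 0 0.1; 6 51 2 0 0 0.1; 11 50 2 0 0 0.1; 16 49 2 0 0 0.1; 20 47 2 0 0 0.1", grip=1)

```text
time_s: 1.9
ee_pos: [0.4194, -0.1923, 0.2736]
eef_rot: [3.14, -0.002, -0.248]
force: [0.7, 0.4, 0.1]
grip_width: 0.0942
```

```bash
python3 - <<'E'
from h import *
import pickle
o=sensors.get_obs();print(o['time_s'],o['ee_pos'],o['eef_rot'],o['qpos'])
c=snap('wrist');cv2.imwrite('pics/w1.png',cv2.resize(c['color'],(768,576),interpolation=cv2.INTER_CUBIC));pickle.dump(c,open('w1.pkl','wb'))
E
```

```text
1.9 [ 0.41935832 -0.19234517  0.27364666] [ 3.13994181e+00 -2.42685713e-03 -2.48354027e-01] [-5.09084312e-01  1.28831071e-01  1.79920438e+00 -1.03584336e-03
  1.21078698e+00 -2.60364715e-01]
```

View pics/w1.png

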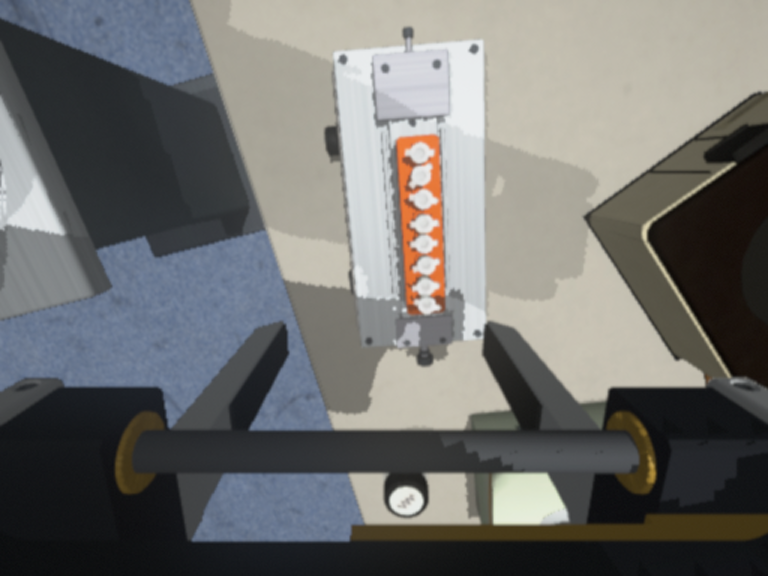

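```bash
python3 - <<'E'
from h import *
import pickle
c=pickle.load(open('w1.pkl','rb'));W=cloud(c)
im=c['color']
cv2.imwrite('pics/w1a.png',cv2.resize(im[15:100,210:340],None,fx=6,fy=6,interpolation=cv2.INTER_CUBIC))
cv2.imwrite('pics/w1b.png',cv2.resize(im[185:255,210:340],None,fx=6,fy=6,interpolation=cv2.INTER_CUBIC))
# profile in mixer axes
a=np.radians(80.3);yv=np.array([np.cos(a),np.sin(a)]);xv=np.array([yv[1],-yv[0]])
ctr=np.array([.4545,-.1544])
L=(W[...,:2]-ctr)@np.stack([xv,yv],1)
for v in range(25,245,4):
    row=[]
    for k in (-40,-20,-12,0,12,20,40):
        with np.errstate(all='ignore'):
            dd=abs(L[v,:,0]*1000-k); dd[np.isnan(dd)]=99; j=dd.argmin()
        row.append(f'{W[v,j,2]*1000:.0f}')
        if k==0: yy=L[v,j,1]*1000
    print(v,f'{yy:.0f}',row)
E
```

```text
25 118 ['1', '0', '2', '53', '0', '1', '1']
29 114 ['0', '2', '2', '56', '1', '47', '48']
33 110 ['0', '48', '48', '55', '48', '65', '48']
37 104 ['49', '65', '65', '64', '64', '63', '49']
41 101 ['49', '65', '65', '65', '65', '65', '49']
45 97 ['49', '63', '64', '63', '65', '64', '49']
49 93 ['50', '64', '66', '65', '64', '64', '49']
53 90 ['48', '64', '65', '66', '64', '65', '48']
57 86 ['49', '64', '64', '66', '64', '64', '49']
61 83 ['49', '63', '66', '63', '64', '63', '49']
65 79 ['48', '63', '65', '64', '65', '65', '49']
69 75 ['49', '65', '64', '65', '65', '65', '49']
73 71 ['49', '64', '65', '65', '64', '65', '48']
77 68 ['51', '64', '66', '64', '65', '62', '49']
81 65 ['49', '49', '56', '58', '57', '50', '49']
85 61 ['48', '49', '55', '55', '57', '50', '48']
89 57 ['49', '54', '57', '56', '58', '51', '48']
93 51 ['48', '55', '90', '90', '89', '51', '49']
97 46 ['49', '54', '90', '107', '89', '48', '51']
101 43 ['48', '53', '90', '108', '91', '53', '48']
105 39 ['49', '54', '90', '106', '90', '53', '49']
109 36 ['48', '54', '89', '89', '90', '53', '48']
113 32 ['48', '54', '9
[... 962 characters left out ...]
, '54', '91', '107', '89', '54', '49']
193 -43 ['49', '50', '89', '107', '90', '50', '51']
197 -47 ['49', '49', '90', '106', '89', '49', '49']
201 -51 ['49', '49', '89', '107', '89', '48', '49']
205 -55 ['49', '49', '91', '106', '90', '49', '48']
209 -59 ['48', '48', '90', '107', '58', '47', '49']
213 -80 ['48', '60', '62', '63', '63', '62', '49']
217 -86 ['49', '61', '61', '61', '61', '179', '48']
221 -91 ['50', '62', '62', '62', '62', '188', '47']
225 -96 ['48', '62', '62', '61', '62', '195', '49']
229 -101 ['49', '62', '62', '62', '62', '62', '0']
233 -109 ['0', '1', '-1', '57', '1', '1', '1']
237 -115 ['-0', '2', '2', '55', '2', '213', '1']
241 -118 ['1', '1', '2', '61', '1', '218', '2']
```

View pics/w1a.png

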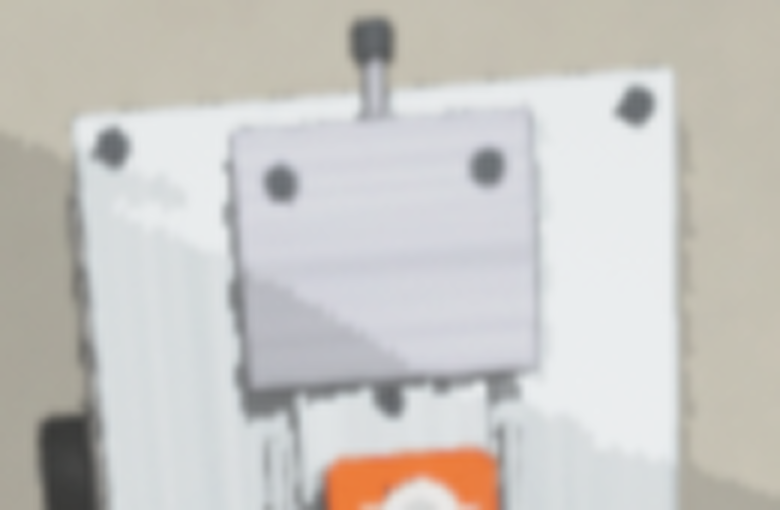

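View pics/w1b.png

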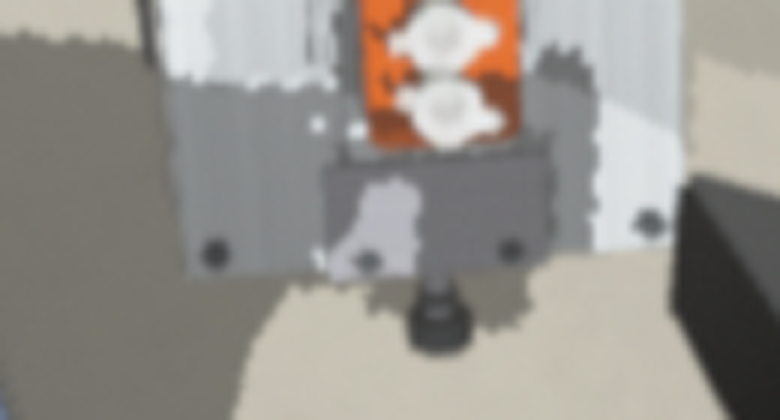

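```bash
python3 - <<'E'
from h import *
import pickle
c=pickle.load(open('w1.pkl','rb'));W=cloud(c)
ctr=np.array([.4545,-.1544])
near=np.linalg.norm(W[...,:2]-ctr,axis=-1)<.15
def rect(m,n):
    P=W[m][:,:2].astype(np.float32)*1000
    print(n,m.sum(),cv2.minAreaRect(P),W[m][:,2].mean())
hsv=cv2.cvtColor(c['color'],cv2.COLOR_BGR2HSV)
rect(near&(W[...,2]>.085)&(W[...,2]<.095),'block')
rect(near&(W[...,2]>.085)&(W[...,2]<.095)&(hsv[...,0]<20)&(hsv[...,1]>130),'orange')
rect(near&(W[...,2]>.043)&(W[...,2]<.05),'plat')
rect(near&(W[...,2]>.0615)&(W[...,2]<.068)&(W[...,1]>-.11),'keeper')
rect(near&(W[...,2]>.0595)&(W[...,2]<.065)&(W[...,1]<-.2),'lip')
a=np.radians(80.3);yv=np.array([np.cos(a),np.sin(a)]);xv=np.array([yv[1],-yv[0]])
L=((W[...,:2]-ctr)@np.stack([xv,yv],1))*1000
# side lines of block per y-bin
m=near&(W[...,2]>.083)&(W[...,2]<.097)
for y0 in range(-60,60,15):
    s=m&(L[...,1]>y0)&(L[...,1]<y0+15); x=L[...,0][s];print(y0,x.min().round(1),x.max().round(1),np.percentile(x,[3,97]).round(1))
for n,lo,hi,f in [('blk',.085,.095,lambda y:abs(y)<80),('keep',.0615,.068,lambda y:y>40),('lip',.0595,.065,lambda y:y<-60)]:
    for x0 in (-10,-3,4):
        s=near&(W[...,2]>lo)&(W[...,2]<hi)&(L[...,0]>x0)&(L[...,0]<x0+7)&f(L[...,1]); y=L[...,1][s];print(n,x0,y.min(),y.max())
E
```

```text
block 1970 ((519.969970703125, -171.98951721191406), (118.837646484375, 162.01087951660156), 80.20713806152344) 0.08972279040133484
orange 1549 ((453.7554016113281, -160.14279174804688), (116.92880249023438, 27.005043029785156), 80.08560180664062) 0.08969483707030919
plat 9920 ((502.177490234375, -163.17987060546875), (230.92269897460938, 200.94166564941406), 80.12149810791016) 0.048759567818550106
keeper 2212 ((467.8024597167969, -80.36592102050781), (63.546443939208984, 50.15192413330078), 79.96610260009766) 0.0644252557658305
lip 735 ((435.0963439941406, -245.1925506591797), (47.47736358642578, 51.80869674682617), 49.90425491333008) 0.061804987511862454
-60 -13.6 13.6 [-13.1  13.3]
-45 -13.5 13.3 [-13.   12.8]
-30 -13.5 148.5 [-13.   13.5]
-15 -13.5 13.5 [-13.   13.2]
0 -13.4 13.7 [-12.9  12.9]
15 -13.4 13.8 [-12.9  13.4]
30 -13.3 13.3 [-12.9  13. ]
45 -13.2 13.7 [-12.7  12.9]
blk -10 -65.61164075751516 53.13550771046111
blk -3 -65.56088740552197 53.21869931164317
blk 4 -65.61040605722319 53.0455785445586
keep -10 66.51812978576191 107.04075936798276
keep -3 66.58633521450035 106.3880019342901
keep 4 66.40919648156171 106.6962289637748
lip -10 -120.38824140174607 -78.62368952141729
lip -3 -122.111662968276 -78.28597206535815
lip 4 -102.94048945556922 -78.82598655348013
```

```bash
python3 -c "
from h import *
plan([.4536,-.1604,.18],[np.pi,0,-.173],.03)"
```

```text
4 5.8 -10.9 23.3 0.001 -0.001 -0.021; 6.0 -10.8 23.3 0.001 -0.001 -0.021; 6.2 -10.6 23.3 0.001 -0.001 -0.021; 6.5 -10.5 23.3 0.001 -0.001 -0.021
```

Request:
move_arm(rows="6 -11 23 0 0 -0.02; 6 -11 23 0 0 -0.02; 6 -11 23 0 0 -0.02; 6 -11 22 0 0 -0.02; 0 0 0 0 0 0")

```text
time_s: 2.58
ee_pos: [0.454, -0.1602, 0.1786]
eef_rot: [3.139, -0.001, -0.177]
force: [0.2, -0.1, -0.1]
grip_width: 0.0939
```

```bash
python3 - <<'E'
from h import *
o=sensors.get_obs();print(o['time_s'],o['ee_pos'],o['eef_rot'],o['force'],o['moment'])
c=snap('wrist');cv2.imwrite('pics/w2.png',cv2.resize(c['color'],(768,576),interpolation=cv2.INTER_CUBIC))
W=cloud(c);hsv=cv2.cvtColor(c['color'],cv2.COLOR_BGR2HSV)
m=(abs(W[...,2]-.09)<.006)&(hsv[...,0]<20)&(hsv[...,1]>130)&(np.linalg.norm(W[...,:2]-[.4536,-.16],axis=-1)<.08)
print(m.sum(),cv2.minAreaRect(W[m][:,:2].astype(np.float32)*1000))
plan([.4536,-.1604,.1572],[np.pi,0,-.173],.008)
E
```

```text
2.575 [ 0.45400481 -0.16024063  0.178619  ] [ 3.13887027e+00 -6.31445234e-04 -1.77350508e-01] [ 0.16061486 -0.09234273 -0.09030461] [-0.05777135  0.03145832  0.03037908]
2646 ((454.6344299316406, -153.99537658691406), (105.59966278076172, 26.26363182067871), 80.109130859375)
3 -0.2 -0.1 7.5 0.001 -0.001 -0.002; -0.2 -0.1 7.5 0.001 -0.001 -0.002; -0.2 -0.1 7.5 0.001 -0.001 -0.002
```

View pics/w2.png

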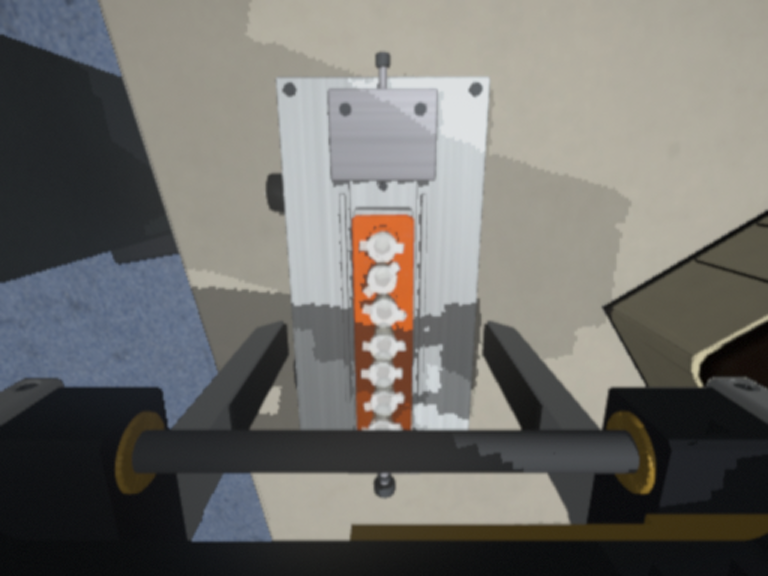

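The strip runs along column ~384, midway between the fingers. I'll descend and close.

Request:
move_arm(rows="0 0 8 0.001 0 0; -0.3 0 7 0.001 -0.0005 -0.002; 0 0 6 0.001 0 -0.002; 0 0 0 0 0 0")

```text
time_s: 3.12
ee_pos: [0.4539, -0.1618, 0.1592]
eef_rot: [3.141, -0.004, -0.175]
force: [0.3, 0.3, -0.2]
grip_width: 0.0941
```

Request:
move_arm(rows="0 0 0 0 0 0; 0 0 0 0 0 0; 0 0 0 0 0 0; 0 0 0 0 0 0", grip=0, newtons=8)

```text
time_s: 3.62
ee_pos: [0.4541, -0.1619, 0.1598]
eef_rot: [3.141, -0.005, -0.175]
force: [-1.0, 0.3, -0.6]
grip_width: 0.0574
```

```bash
python3 -c "
from h import *
plan([.4537,-.1604,.1572],[np.pi,0,-.173],.008)"
```

```text
1 -0.7 -1.4 2.6 0.001 -0.005 -0.002
```

Request:
move_arm(rows="-0.6 -1.4 2.6 0 -0.005 0; 0 0 0 0 0 0; 0 0 0 0 0 0")

```text
time_s: 4.0
ee_pos: [0.4537, -0.1603, 0.157]
eef_rot: [3.141, 0.0, -0.175]
force: [-0.1, -0.9, 0.1]
grip_width: 0.047
```

Request:
move_arm(rows="0 0 0 0 0 0; 0 0 0 0 0 0; 0 0 0 0 0 0; 0 0 0 0 0 0", grip=-1, newtons=8)

```text
time_s: 4.5
ee_pos: [0.4537, -0.1603, 0.157]
eef_rot: [3.141, 0.0, -0.175]
force: [-0.5, 0.2, -0.8]
grip_width: 0.0282
```

Request:
move_arm(rows="0 0 0 0 0 0; 0 0 0 0 0 0; 0 0 0 0 0 0", newtons=40)

```text
time_s: 4.88
ee_pos: [0.4537, -0.1603, 0.157]
eef_rot: [3.141, 0.0, -0.175]
force: [0.9, 0.1, 0.1]
grip_width: 0.0275
```

```bash
cat > st.py <<'E'
from h import *
o=sensors.get_obs()
yv=np.array([np.cos(1.3983),np.sin(1.3983)]);xv=np.array([yv[1],-yv[0]])
p=np.array(o['ee_pos']);f=np.array(o['force']);m=np.array(o['moment'])
d=(p[:2]-[.4536,-.1604])*1000
print('t',round(o['time_s'],2),'x %.2f y %.2f z %.2f'%(d@xv,d@yv,p[2]*1000),'rpy',np.round(o['eef_rot'],4),'F x %.2f y %.2f z %.2f'%(f[:2]@xv,f[:2]@yv,f[2]),'M x %.3f y %.3f z %.3f'%(m[:2]@xv,m[:2]@yv,m[2]),'w %.4f'%o['grip_width'])
E
python3 st.py
```

```text
t 4.88 x 0.07 y 0.14 z 156.97 rpy [ 3.1407e+00  1.0000e-04 -1.7540e-01] F x 0.83 y 0.24 z 0.12 M x -0.041 y 0.090 z 0.021 w 0.0275
```

Request:
move_arm(rows="0 -1 0 0 0 0; 0 -1 0 0 0 0; 0 -1 0 0 0 0")

```text
time_s: 5.25
ee_pos: [0.4542, -0.1578, 0.157]
eef_rot: [3.139, -0.0, -0.175]
force: [-1.3, -3.7, -0.3]
grip_width: 0.0278
```

```bash
python3 st.py
```

```text
t 5.25 x 0.12 y 2.62 z 157.05 rpy [ 3.1393e+00 -1.0000e-04 -1.7550e-01] F x -0.68 y -3.90 z -0.34 M x -0.849 y 0.193 z 0.042 w 0.0278
```

Request:
move_arm(rows="0 -1 0 0 0 0; 0 -1 0 0 0 0; 0 -1 0 0.001 0 0")

```text
time_s: 5.62
ee_pos: [0.4547, -0.1548, 0.157]
eef_rot: [3.14, -0.0, -0.175]
force: [-1.1, -4.5, -0.7]
grip_width: 0.0276
```

```bash
python3 st.py
```

```text
t 5.62 x 0.11 y 5.69 z 157.04 rpy [ 3.140e+00 -1.000e-04 -1.754e-01] F x -0.32 y -4.66 z -0.71 M x -0.867 y 0.061 z 0.031 w 0.0276
```

Request:
move_arm(rows="0 -1 0 0 0 0; 0 -0.5 0 0 0 0; 0 0 0 0 0 0")

```text
time_s: 6.0
ee_pos: [0.455, -0.1532, 0.157]
eef_rot: [3.14, -0.0, -0.175]
force: [-0.5, -4.9, -0.1]
grip_width: 0.0276
```

```bash
python3 st.py
```

```text
t 6.0 x 0.12 y 7.34 z 157.03 rpy [ 3.140e+00 -1.000e-04 -1.753e-01] F x 0.32 y -4.87 z -0.08 M x -0.846 y 0.143 z 0.009 w 0.0276
```

Request:
move_arm(rows="0 -0.5 0 0.001 0 0; 0 0 0 0 0 0")

```text
time_s: 6.25
ee_pos: [0.4551, -0.1526, 0.157]
eef_rot: [3.141, -0.0, -0.175]
force: [-1.0, -3.2, -1.1]
grip_width: 0.0277
```

```bash
python3 st.py
```

```text
t 6.25 x 0.13 y 7.90 z 157.00 rpy [ 3.1411e+00 -2.0000e-04 -1.7530e-01] F x -0.44 y -3.34 z -1.10 M x -0.779 y 0.158 z 0.015 w 0.0277
```

Request:
move_arm(rows="0 -0.5 0 0 0 0; 0 0 0 0 0 0")

```text
time_s: 6.5
ee_pos: [0.4552, -0.1521, 0.157]
eef_rot: [3.141, -0.0, -0.175]
force: [-0.3, -3.9, -0.4]
grip_width: 0.0277
```

```bash
python3 st.py
```

```text
t 6.5 x 0.11 y 8.41 z 156.97 rpy [ 3.1411e+00 -1.0000e-04 -1.7530e-01] F x 0.36 y -3.86 z -0.39 M x -0.816 y 0.137 z 0.026 w 0.0277
```

Request:
move_arm(rows="0 -0.5 0 0 0 0; 0 0 0 0 0 0")

```text
time_s: 6.75
ee_pos: [0.4552, -0.1516, 0.157]
eef_rot: [3.141, -0.0, -0.175]
force: [-0.4, -4.2, -0.8]
grip_width: 0.0273
```

```bash
python3 st.py
```

```text
t 6.75 x 0.11 y 8.92 z 156.98 rpy [ 3.141e+00 -1.000e-04 -1.753e-01] F x 0.38 y -4.24 z -0.77 M x -0.848 y 0.093 z 0.037 w 0.0273
```

Request:
move_arm(rows="0 -0.5 0 0 0 0; 0 0 0 0 0 0")

```text
time_s: 7.0
ee_pos: [0.4553, -0.1511, 0.157]
eef_rot: [3.141, -0.0, -0.175]
force: [-1.0, -4.1, -1.0]
grip_width: 0.0277
```

```bash
python3 st.py
```

```text
t 7.0 x 0.12 y 9.44 z 156.98 rpy [ 3.141e+00 -1.000e-04 -1.754e-01] F x -0.32 y -4.17 z -1.04 M x -0.902 y 0.170 z 0.066 w 0.0277
```

Request:
move_arm(rows="0 -0.4 0 0 0 0; 0 0 0 0 0 0")

```text
time_s: 7.25
ee_pos: [0.4554, -0.151, 0.157]
eef_rot: [3.14, -0.0, -0.175]
force: [-1.1, -4.7, -1.4]
grip_width: 0.0278
```

```bash
python3 st.py
```

```text
t 7.25 x 0.12 y 9.54 z 157.01 rpy [ 3.1403e+00 -1.0000e-04 -1.7530e-01] F x -0.27 y -4.78 z -1.40 M x -0.806 y 0.160 z -0.041 w 0.0278
```

Request:
move_arm(rows="0 -0.4 0 0 0 0; 0 0 0 0 0 0")

```text
time_s: 7.5
ee_pos: [0.4554, -0.1509, 0.1571]
eef_rot: [3.14, -0.0, -0.175]
force: [-1.2, -4.1, -1.5]
grip_width: 0.0277
```

```bash
python3 st.py
```

```text
t 7.5 x 0.11 y 9.61 z 157.08 rpy [ 3.1396e+00 -1.0000e-04 -1.7520e-01] F x -0.50 y -4.28 z -1.46 M x -0.822 y 0.119 z 0.063 w 0.0277
```

Request:
move_arm(rows="0 -0.6 0 0.0015 0 0")

```text
time_s: 7.62
ee_pos: [0.4554, -0.1508, 0.1572]
eef_rot: [3.14, -0.0, -0.175]
force: [-3.3, -14.2, 0.2]
grip_width: 0.0279
```

```bash
python3 st.py
```

```text
t 7.62 x 0.16 y 9.73 z 157.18 rpy [ 3.1399e+00 -3.0000e-04 -1.7500e-01] F x -0.83 y -14.53 z 0.17 M x -2.721 y 0.268 z 0.078 w 0.0279
```

```bash
cat > tilt.py <<'E'
import sys
from h import *
yv=np.array([np.cos(1.3983),np.sin(1.3983),0]);xv=np.array([yv[1],-yv[0],0]);zv=np.array([0,0,1.])
Rf=R.from_euler('xyz',[np.pi,0,-.1753])
ref=np.array([.4536,-.1604,0])+.00955*yv+.00012*xv+.157*zv   # TCP, flat at the stop
piv=ref+.080*yv-.109*zv
def pose(th,g,h,s=0):
    Q=R.from_rotvec(-np.radians(th)*xv)
    p=piv+Q.apply(ref-piv)+(-g*yv+h*zv)/1000
    p=p+Q.apply(-yv)*s/1000      # slide along slope
    return p,(Q*Rf).as_euler('xyz')
def cur():
    o=sensors.get_obs();Q=R.from_euler('xyz',o['eef_rot'])*Rf.inv();th=-np.degrees(Q.as_rotvec()@xv)
    e=np.array(o['ee_pos'])+Q.apply(piv-ref)   # where +y bottom edge is
    d=(e-piv)*1000;m=e-.16*Q.apply(yv);dm=(m-(piv-.16*yv))*1000
    f=np.array(o['force']);M=np.array(o['moment'])
    print('t %.2f th %.2f edge+y: x %.2f y %.2f z %.2f | edge-y: y %.2f z %.2f | F x %.2f y %.2f z %.2f Mx %.2f w %.4f'%(o['time_s'],th,d@xv,d@yv,d[2],dm@yv,dm[2],f@xv,f@yv,f[2],M@xv,o['grip_width']))
if __name__=='__main__':
    cur()
    if len(sys.argv)>1:
        a=[float(x) for x in sys.argv[1:]]
        plan(*pose(*a[:4]),n=int(a[4]))
E
python3 tilt.py 2.5 0.7 0.3 0 4
```

```text
t 7.62 th 0.10 edge+y: x 0.05 y -0.00 z 0.04 | edge-y: y 0.00 z 0.31 | F x -0.83 y -14.53 z 0.17 Mx -2.72 w 0.0279
4 -0.0 -1.0 -0.9 -0.010 -0.000 0.000; -0.0 -1.0 -0.9 -0.010 -0.000 0.000; -0.0 -1.0 -0.9 -0.010 -0.000 0.000; -0.0 -1.0 -0.9 -0.010 -0.000 0.000
```

Request:
move_arm(rows="0 0.6 -0.2 0 0 0; 0 0 0 0 0 0")

```text
time_s: 7.88
ee_pos: [0.4552, -0.1514, 0.1571]
eef_rot: [3.14, -0.0, -0.175]
force: [-0.7, -3.9, -2.1]
grip_width: 0.0276
```

```bash
python3 tilt.py 2.5 0.8 0.4 0 4
```

```text
t 7.88 th 0.09 edge+y: x -0.09 y -0.57 z 0.03 | edge-y: y -0.57 z 0.27 | F x -0.00 y -3.96 z -2.10 Mx -0.93 w 0.0276
4 0.0 -1.1 -0.9 -0.011 0.000 0.000; 0.0 -1.1 -0.9 -0.011 0.000 0.000; 0.0 -1.1 -0.9 -0.011 0.000 0.000; 0.0 -1.1 -0.9 -0.011 0.000 0.000
```

Request:
move_arm(rows="0 -1.1 -0.9 -0.011 0 0; 0 -1.1 -0.9 -0.011 0 0")

```text
time_s: 8.12
ee_pos: [0.4556, -0.149, 0.159]
eef_rot: [3.117, 0.0, -0.175]
force: [-1.5, -4.0, -2.5]
grip_width: 0.0279
```

```bash
python3 tilt.py 3 0.8 0.4 0 3
```

```text
t 8.12 th 1.41 edge+y: x -0.07 y -0.72 z 0.03 | edge-y: y -0.67 z 3.96 | F x -0.79 y -4.17 z -2.53 Mx -0.86 w 0.0279
3 0.0 -1.0 -0.8 -0.009 0.000 -0.000; 0.0 -1.0 -0.9 -0.009 0.000 -0.000; 0.0 -1.0 -0.9 -0.009 0.000 -0.000
```

```bash
python3 tilt.py 5 1.0 0.4 0 6
```

```text
t 8.12 th 1.41 edge+y: x -0.07 y -0.72 z 0.03 | edge-y: y -0.67 z 3.96 | F x -0.79 y -4.17 z -2.53 Mx -0.86 w 0.0279
6 0.0 -1.1 -0.9 -0.010 0.000 -0.000; 0.0 -1.1 -0.9 -0.010 0.000 -0.000; 0.0 -1.1 -0.9 -0.010 0.000 -0.000; 0.0 -1.1 -0.9 -0.010 0.000 -0.000; 0.0 -1.1 -0.9 -0.010 0.000 -0.000; 0.0 -1.1 -0.9 -0.010 0.000 -0.000
```

Request:
move_arm(rows="0 -1.1 -0.9 -0.011 0 0; 0 -1.1 -0.9 -0.011 0 0; 0 -1.1 -0.9 -0.011 0 0")

```text
time_s: 8.5
ee_pos: [0.4563, -0.1453, 0.1617]
eef_rot: [3.081, -0.0, -0.175]
force: [-0.2, -4.1, -3.2]
grip_width: 0.0276
```

```bash
python3 tilt.py 5.5 1.0 0.4 0 4
```

```text
t 8.50 th 3.44 edge+y: x -0.08 y -0.90 z 0.13 | edge-y: y -0.61 z 9.74 | F x 0.50 y -4.12 z -3.18 Mx -0.91 w 0.0276
4 0.0 -1.0 -0.8 -0.009 0.000 0.000; 0.0 -1.0 -0.8 -0.009 0.000 0.000; 0.0 -0.9 -0.8 -0.009 0.000 0.000; 0.0 -0.9 -0.8 -0.009 0.000 0.000
```

Request:
move_arm(rows="0 -1.1 -0.9 -0.01 0 0; 0 -1.1 -0.9 -0.01 0 0; 0 -1 -0.9 -0.01 0 0")

```text
time_s: 8.88
ee_pos: [0.4569, -0.1417, 0.1642]
eef_rot: [3.049, 0.0, -0.175]
force: [-0.1, -4.2, -4.3]
grip_width: 0.0274
```

```bash
python3 tilt.py 8 1.5 0.6 0 4
```

```text
t 8.88 th 5.29 edge+y: x -0.21 y -0.93 z 0.32 | edge-y: y -0.25 z 15.06 | F x 0.57 y -4.13 z -4.29 Mx -0.93 w 0.0274
4 0.0 -1.2 -1.0 -0.012 0.000 0.000; 0.0 -1.2 -1.0 -0.012 0.000 0.000; 0.0 -1.1 -1.0 -0.012 0.000 0.000; 0.0 -1.1 -1.0 -0.012 0.000 0.000
```

Request:
move_arm(rows="0 -1.1 -0.9 -0.012 0 0; 0 -1.1 -0.9 -0.012 0 0; 0 -1 -0.9 -0.012 0 0; 0 -1 -0.9 -0.012 0 0")

```text
time_s: 9.38
ee_pos: [0.4577, -0.1368, 0.1676]
eef_rot: [2.998, 0.0, -0.175]
force: [0.2, -3.9, -2.2]
grip_width: 0.0275
```

```bash
python3 tilt.py 8 1.5 0.5 10 4
```

```text
t 9.38 th 8.22 edge+y: x -0.19 y -1.97 z 0.31 | edge-y: y -0.33 z 23.19 | F x 0.84 y -3.80 z -2.21 Mx -0.78 w 0.0275
4 0.0 2.5 0.0 0.001 0.000 0.000; 0.0 2.5 0.0 0.001 0.000 0.000; 0.0 2.5 0.0 0.001 0.000 0.000; 0.0 2.5 0.0 0.001 0.000 0.000
```

Request:
move_arm(rows="0 2.5 0 0 0 0; 0 2.5 0 0 0 0; 0 2.5 0 0 0 0; 0 2.5 0 0 0 0")

```text
time_s: 9.88
ee_pos: [0.4558, -0.1468, 0.169]
eef_rot: [2.999, 0.001, -0.175]
force: [-0.6, -1.8, -2.4]
grip_width: 0.0278
```

```bash
python3 tilt.py 8 1.5 0.5 32 5
```

```text
t 9.88 th 8.20 edge+y: x -0.46 y -12.17 z 1.72 | edge-y: y -10.54 z 24.53 | F x -0.25 y -1.87 z -2.44 Mx -0.43 w 0.0278
5 0.1 4.3 0.0 0.001 0.000 0.000; 0.1 4.3 0.0 0.001 0.000 0.000; 0.1 4.3 0.0 0.001 0.000 0.000; 0.1 4.3 0.0 0.001 0.000 0.000; 0.1 4.3 0.0 0.001 0.000 0.000
```

Request:
move_arm(rows="0.1 3.5 0 0 0 0; 0.1 4 0 0 0 0; 0.1 4 0 0 0 0; 0.1 4 0 0 0 0; 0 4 0 0 0 0")

```text
time_s: 10.5
ee_pos: [0.4527, -0.1669, 0.172]
eef_rot: [3.0, 0.001, -0.175]
force: [-0.5, -0.3, -2.6]
grip_width: 0.0279
```

```bash
python3 tilt.py; python3 - <<'E'
from h import *
o=sensors.get_obs();print(o['ee_pos'])
E
```

```text
t 10.50 th 8.14 edge+y: x -0.06 y -32.35 z 4.79 | edge-y: y -30.74 z 27.43 | F x -0.42 y -0.37 z -2.57 Mx 0.07 w 0.0279
[ 0.45267826 -0.1669073   0.17201039]
```

```bash
python3 - <<'E'
from h import *
o=sensors.get_obs();p=o['ee_pos']
plan(p+[0,-.005,.06],o['eef_rot'],n=3)
from tilt import pose,Rf,xv
e=(R.from_rotvec(np.radians(20)*xv)*Rf).as_euler('xyz');print(e)
plan([.445,-.19,.34],e,p0=p+[0,-.005,.06],rpy0=o['eef_rot'],step=.03)
E
```

```text
3 0.3 4.5 -19.6 0.000 0.000 0.000; 0.3 4.5 -19.6 0.000 0.000 0.000; 0.3 4.5 -19.6 0.000 0.000 0.000
[-2.79252807e+00  9.58911602e-04 -1.75130919e-01]
4 -1.1 8.6 -26.0 0.123 -0.000 -0.000; -1.1 5.3 -26.9 0.123 -0.000 -0.000; -1.1 2.0 -27.3 0.123 -0.000 -0.000; -1.1 -1.4 -27.4 0.123 -0.000 -0.000
```

Request:
move_arm(rows="0 4 -20 0 0 0; 0 4 -20 0 0 0; 0 4 -20 0 0 0; -1 9 -26 0.1 0 0; -1 6 -27 0.12 0 0; -1 2 -27 0.12 0 0; -1 -1 -27 0.12 0 0; 0 0 0 0.03 0 0; 0 0 0 0 0 0")

```text
time_s: 11.62
ee_pos: [0.444, -0.1897, 0.3446]
eef_rot: [-2.781, 0.001, -0.173]
force: [0.3, -0.4, -2.0]
grip_width: 0.0276
```

```bash
python3 - <<'E'
from h import *
import pickle
o=sensors.get_obs();print(o['time_s'],o['ee_pos'],o['eef_rot'],o['force'],o['joint_vel'].round(3))
c=snap('wrist');cv2.imwrite('pics/w3.png',cv2.resize(c['color'],(768,576),interpolation=cv2.INTER_CUBIC));pickle.dump(c,open('w3.pkl','wb'))
E
```

```text
11.625 [ 0.44399187 -0.18974164  0.34462295] [-2.78074053e+00  1.12764963e-03 -1.73405791e-01] [ 0.34264795 -0.44287596 -2.02854281] [ 0.    -0.008 -0.009 -0.006 -0.003  0.001]
```

View pics/w3.png

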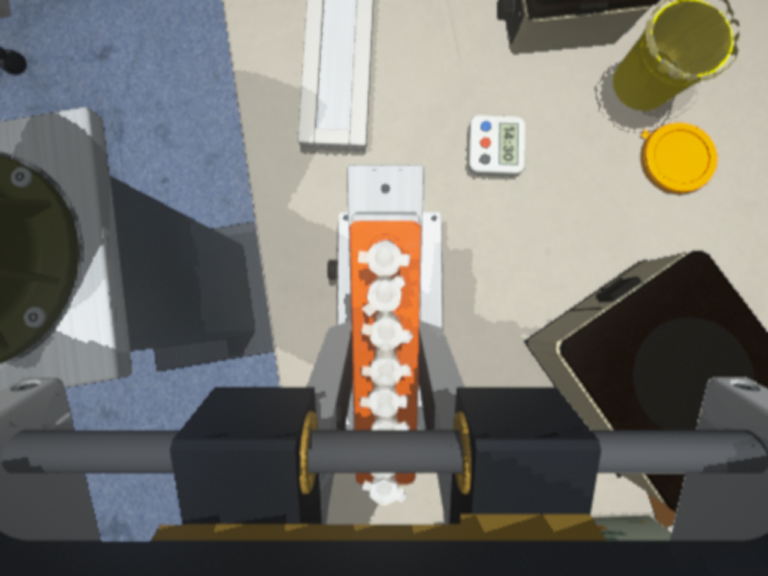

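The base's near end is visible at about (300–370, 145), but its far end is cut off. I'll shift +y for a full view.

```bash
python3 - <<'E'
from h import *
o=sensors.get_obs();plan(o['ee_pos']+[0.01,.08,0.02],o['eef_rot'],n=2)
E
```

```text
2 -2.0 -41.2 4.9 0.000 0.000 0.000; -2.0 -41.2 4.9 0.000 0.000 0.000
```

Request:
move_arm(rows="-2 -41 5 0 0 0; -2 -41 5 0 0 0; 0 0 0 0 0 0; 0 0 0 0 0 0")

```text
time_s: 12.18
ee_pos: [0.4539, -0.1066, 0.3608]
eef_rot: [-2.786, 0.006, -0.172]
force: [0.3, 0.4, -1.9]
grip_width: 0.0278
```

```bash
python3 - <<'E'
from h import *
import pickle
o=sensors.get_obs();print(o['time_s'],o['ee_pos'],o['eef_rot'],o['force'],o['joint_vel'].round(3))
c=snap('wrist');cv2.imwrite('pics/w4.png',cv2.resize(c['color'][:170,120:360],None,fx=3.3,fy=3.3,interpolation=cv2.INTER_CUBIC));pickle.dump(c,open('w4.pkl','wb'))
W=cloud(c)
m=(np.linalg.norm(W[...,:2]-[.4475,.151],axis=-1)<.115)&(W[...,2]>.017)&(W[...,2]<.028)
print(m.sum(),cv2.minAreaRect(W[m][:,:2].astype(np.float32)*1000),np.percentile(W[m][:,2],[10,50,90]))
a=np.radians(77.3);yv=np.array([np.cos(a),np.sin(a)]);xv=np.array([yv[1],-yv[0]])
L=((W[...,:2]-[.4475,.151])@np.stack([xv,yv],1))*1000;Z=W[...,2]*1000
for y0 in range(-100,100,10):
    s=(L[...,1]>y0)&(L[...,1]<y0+10)&(abs(L[...,0])<60)
    x=L[...,0][s&(Z>17.5)&(Z<26)]; 
    fl=L[...,0][s&(Z>11.5)&(Z<16.8)&(abs(L[...,0])<25)]
    if len(x): print(y0,len(x),np.percentile(x,[1,99]).round(1),len(fl),np.percentile(fl,[2,98]).round(1) if len(fl) else '',np.median(Z[s&(abs(L[...,0])<15)]).round(1))
E
```

```text
12.175 [ 0.45391391 -0.10659577  0.36077567] [-2.78625048  0.00597425 -0.17167361] [ 0.34695708  0.39446125 -1.94742359] [ 0.019 -0.005  0.007 -0.005 -0.007  0.011]
2654 ((447.47576904296875, 150.39987182617188), (200.05526733398438, 76.15799713134766), 77.49979400634766) [0.01941878 0.0215838  0.02268688]
-100 169 [-36.1  10.5] 10 [-18.3   4.1] 21.5
-90 136 [-36.2  10. ] 10 [-18.2   8.7] 21.5
-80 70 [-36.9   0.9] 82 [-17.3   8.5] 15.8
-70 63 [-36.5 -18.7] 76 [-17.8   8.1] 15.9
-60 65 [-36.4  -5.8] 76 [-18.3   6.7] 15.7
-50 68 [-37.1 -18.6] 76 [-18.8   5.3] 16.0
-40 97 [-36.3  37.6] 74 [-18.1  17.5] 16.1
-30 128 [-36.8  37.3] 101 [-18.4  17.9] 15.6
-20 134 [-37.2  36.9] 102 [-17.6  17.4] 15.8
-10 127 [-36.3  38. ] 110 [-17.8  18.6] 15.6
0 124 [-37.1  37.5] 105 [-18.4  18. ] 15.9
10 126 [-37.6  36.9] 100 [-17.7  17.4] 16.1
20 125 [-36.5  37.9] 101 [-18.2  18.5] 16.0
30 121 [-37.1  37.6] 88 [-18.8  18.1] 16.1
40 122 [-36.1  37.2] 104 [-17.9  17.5] 15.8
50 124 [-36.7  36.7] 95 [-18.3  17.2] 16.1
60 121 [-37.5  37.8] 100 [-19.   18.2] 16.1
70 125 [-37.7  37.3] 98 [-17.8  17.6] 16.1
80 246 [-36.9  36.8] 28 [-17.1  16.5] 21.2
90 204 [-37.7  36.2] 0  21.6
```

View pics/w4.png

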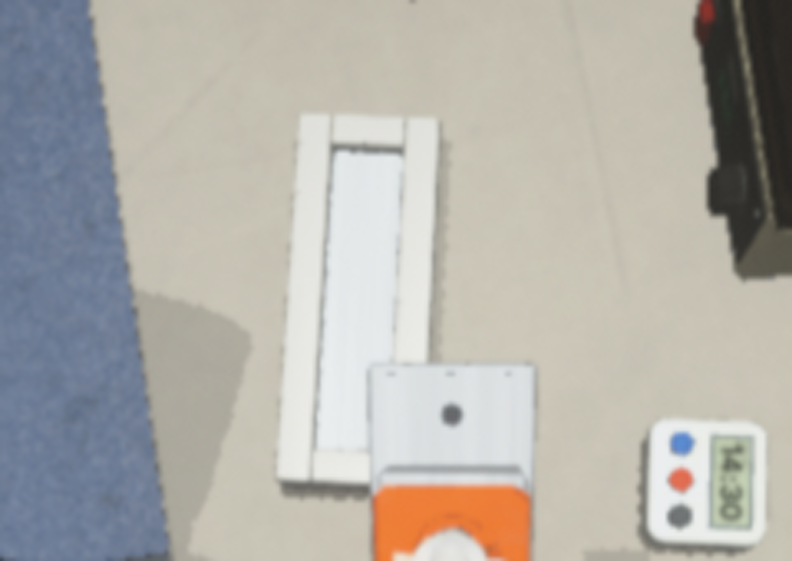

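```bash
python3 - <<'E'
from h import *
import pickle
c=pickle.load(open('w4.pkl','rb'))
z=c['z_map'];c2=dict(c);c2['T']=np.array(c['hand_eye']);P=cloud(c2)*1000
m=(P[...,2]>95)&(P[...,2]<107)&(P[...,1]<-55)&(P[...,1]>-90)&(abs(P[...,0])<25)
print(m.sum(),np.median(P[m],0),P[m].min(0),P[m].max(0))
for x0 in range(-16,16,4):
    s=m&(P[...,0]>x0)&(P[...,0]<x0+4);print(x0,P[...,1][s].min().round(2),P[...,2][s].mean().round(2))
for y0 in range(-80,-60,4):
    s=m&(P[...,1]>y0)&(P[...,1]<y0+4);print('y',y0,P[...,0][s].min().round(2),P[...,0][s].max().round(2),P[...,2][s].mean().round(2))
b=(abs(P[...,2]-68)<5)&(abs(P[...,0])<20)&(P[...,1]<-20)&(P[...,1]>-70)
print('block',b.sum(),P[b].min(0),P[b].max(0),P[b].mean(0))
E
```

```text
1653 [ 6.00195852e-02 -6.97101793e+01  9.98742691e+01] [-16.69682503 -79.94383642  96.44034369] [ 17.38321593 -55.03961981 102.19434029]
-16 -79.93 99.9
-12 -79.93 99.82
-8 -79.93 99.88
-4 -79.94 99.79
0 -79.94 99.72
4 -79.94 99.8
8 -79.94 99.88
12 -79.94 99.9
y -80 -16.48 17.38 100.09
y -76 -16.7 17.31 99.84
y -72 -15.99 16.76 99.84
y -68 -16.12 16.86 99.84
y -64 -16.23 17.05 99.73
block 2011 [-13.3952518  -59.68946305  63.10975903] [ 13.95915087 -20.00792294  72.57925735] [  0.54588236 -42.36206888  67.04220712]
```

```bash
python3 - <<'E'
from h import *
plan([.4473,.1506,.20],[np.pi,0,-.2182],step=.04)
E
```

```text
8 -6.2 -22.6 29.9 -0.044 0.002 0.006; -6.4 -23.8 28.8 -0.044 0.002 0.006; -6.6 -25.1 27.7 -0.044 0.002 0.006; -6.8 -26.2 26.6 -0.044 0.002 0.006; -7.0 -27.3 25.4 -0.044 0.002 0.006; -7.2 -28.4 24.1 -0.044 0.002 0.006; -7.4 -29.4 22.8 -0.044 0.002 0.006; -7.6 -30.3 21.5 -0.044 0.002 0.006
```

Request:
move_arm(rows="-6 -23 28 -0.044 0.002 0.006; -6 -24 28 -0.044 0.002 0.006; -7 -25 27 -0.044 0.002 0.006; -7 -26 26 -0.044 0.002 0.006; -7 -27 25 -0.044 0.002 0.006; -7 -28 23 -0.044 0.002 0.006; -7 -29 21 -0.044 0.002 0.006; -7 -28 18 -0.044 0.002 0.006; 0 0 0 0 0 0")

```text
time_s: 13.35
ee_pos: [0.4489, 0.1457, 0.1998]
eef_rot: [3.128, 0.001, -0.232]
force: [0.3, -0.6, -3.0]
grip_width: 0.0279
```

```bash
python3 - <<'E'
from h import *
plan([.4473,.1506,.145],[np.pi,0,-.2182],step=.015)
E
```

```text
4 -0.7 -1.3 13.7 0.004 0.000 -0.003; -0.7 -1.2 13.7 0.004 0.000 -0.003; -0.7 -1.2 13.7 0.004 0.000 -0.003; -0.7 -1.2 13.7 0.004 0.000 -0.003
```

Request:
move_arm(rows="-0.7 -1.3 13.5 0.004 0 -0.003; -0.7 -1.3 13.5 0.004 0 -0.003; -0.7 -1.3 13 0.004 0 -0.003; -0.5 -1 12 0.003 0 -0.003; 0 0 0 0 0 0; 0 0 0 0 0 0")

```text
time_s: 14.1
ee_pos: [0.4479, 0.1482, 0.144]
eef_rot: [-3.139, 0.001, -0.223]
force: [0.8, -0.4, -1.0]
grip_width: 0.0277
```

```bash
python3 - <<'E'
from h import *
plan([.4473,.1506,.138],[np.pi,0,-.2182],step=.01)
E
```

```text
1 -1.1 -2.2 6.0 -0.002 0.001 -0.005
```

Request:
move_arm(rows="-1.1 -2.2 5 -0.002 0.0005 -0.005; 0 0 0 0 0 0; 0 0 0 0 0 0")

```text
time_s: 14.48
ee_pos: [0.4476, 0.1509, 0.1394]
eef_rot: [-3.141, -0.001, -0.217]
force: [0.2, -0.2, -2.4]
grip_width: 0.0275
```

```bash
python3 - <<'E'
from h import *
o=sensors.get_obs();print(o['ee_pos'],o['eef_rot'],o['force'])
plan([.4473,.1506,.134],[np.pi,0,-.2182],step=.01)
c=snap('scene');cv2.imwrite('pics/s5.png',cv2.resize(c['color'][160:235,160:255],None,fx=8,fy=8,interpolation=cv2.INTER_CUBIC))
E
```

```text
[0.44759707 0.1509155  0.13942946] [-3.14064336e+00 -1.05069552e-03 -2.17281094e-01] [ 0.24757119 -0.18634323 -2.35286061]
1 -0.2 0.4 5.4 -0.001 -0.001 0.001
```

View pics/s5.png

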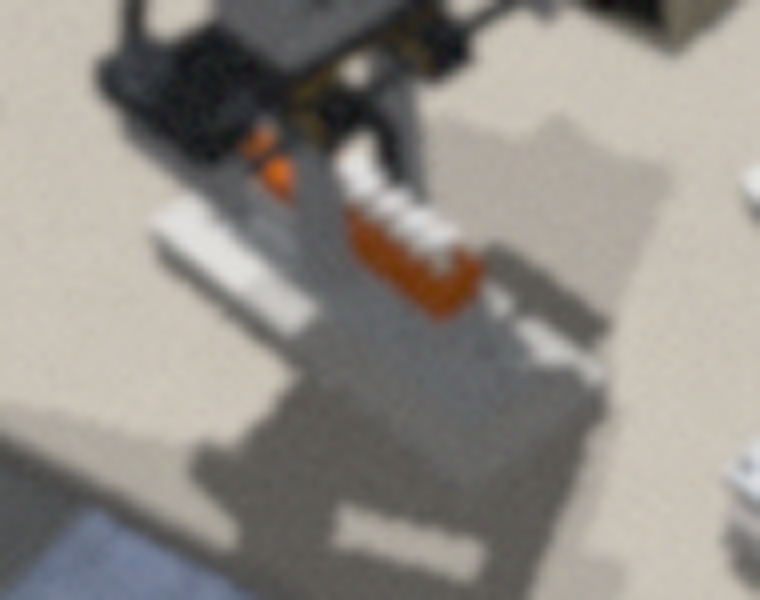

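The scene view shows the carrier over the base but mostly in shadow, so it's no help for alignment. I'll lower gently and watch the force.

Request:
move_arm(rows="-0.2 0.4 4 -0.0005 -0.001 0.0005; 0 0 3 0 0 0; 0 0 0 0 0 0; 0 0 0 0 0 0")

```text
time_s: 15.02
ee_pos: [0.4473, 0.1505, 0.132]
eef_rot: [-3.141, -0.0, -0.218]
force: [0.0, -0.4, -2.0]
grip_width: 0.0276
```

```bash
python3 - <<'E'
from h import *
o=sensors.get_obs();print(o['time_s'],o['ee_pos'],o['eef_rot'],o['force'],o['moment'])
plan([.4473,.1506,.128],[np.pi,0,-.2182],step=.01)
E
```

```text
15.025 [0.4473152  0.15049333 0.13196464] [-3.14116269e+00 -5.69361056e-05 -2.17898693e-01] [ 0.03930842 -0.3834394  -1.99270312] [-0.03460131  0.00305988  0.03891477]
1 -0.0 -0.1 4.0 -0.000 -0.000 0.000
```

Request:
move_arm(rows="0 0 1.5 0 0 0; 0 0 1.5 0 0 0; 0 0 0 0 0 0")

```text
time_s: 15.4
ee_pos: [0.4473, 0.1505, 0.1288]
eef_rot: [-3.141, -0.0, -0.218]
force: [0.7, -0.2, -2.8]
grip_width: 0.0278
```

```bash
python3 - <<'E'
from h import *
o=sensors.get_obs();print(o['time_s'],o['ee_pos'],o['eef_rot'],o['force'],o['moment'])
E
```

```text
15.4 [0.44733648 0.15048592 0.12881999] [-3.14109705e+00 -1.42593030e-04 -2.17922790e-01] [ 0.68010604 -0.20233861 -2.76587843] [-0.11371024  0.08790133 -0.03582292]
```

Request:
move_arm(rows="0 0 1.5 0 0 0; 0 0 1.5 0 0 0; 0 0 0.8 0 0 0; 0 0 0 0 0 0")

```text
time_s: 15.9
ee_pos: [0.4474, 0.1505, 0.1248]
eef_rot: [-3.141, -0.0, -0.218]
force: [-0.2, -0.1, -2.1]
grip_width: 0.0276
```

```bash
python3 - <<'E'
from h import *
o=sensors.get_obs();print(o['time_s'],o['ee_pos'],o['eef_rot'],o['force'],o['moment'])
E
```

```text
15.9 [0.44735042 0.1504929  0.12475133] [-3.14107898e+00 -1.67545890e-04 -2.17939981e-01] [-0.19797738 -0.13933417 -2.13182292] [-0.02711586  0.08885174  0.02351317]
```

Request:
move_arm(rows="0 0 0.5 0 0 0; 0 0 0.5 0 0 0")

```text
time_s: 16.15
ee_pos: [0.4474, 0.1505, 0.1241]
eef_rot: [-3.141, -0.0, -0.218]
force: [-4.8, -0.8, 9.5]
grip_width: 0.0277
```

```bash
python3 - <<'E'
from h import *
o=sensors.get_obs();print(o['time_s'],o['ee_pos'],o['eef_rot'],o['force'],o['moment'])
E
```

```text
16.15 [0.44742991 0.15052169 0.12406722] [-3.14102913e+00 -2.82391869e-04 -2.17922343e-01] [-4.79412698 -0.77946499  9.46660621] [-0.30155878  1.02157267  0.0444682 ]
```

Floor contact came at z = 0.1241, as predicted. Releasing.

Request:
move_arm(rows="0 0 0 0 0 0; 0 0 0 0 0 0", newtons=5)

```text
time_s: 16.4
ee_pos: [0.4474, 0.1505, 0.1241]
eef_rot: [-3.141, -0.0, -0.218]
force: [0.4, -0.9, -2.2]
grip_width: 0.0284
```

Request:
move_arm(rows="0 0 0 0 0 0; 0 0 0 0 0 0; 0 0 0 0 0 0; 0 0 0 0 0 0; 0 0 0 0 0 0", grip=0.1)

```text
time_s: 17.02
ee_pos: [0.4477, 0.1506, 0.1244]
eef_rot: [-3.141, -0.001, -0.218]
force: [0.2, -0.4, -0.5]
grip_width: 0.0518
```

Request:
move_arm(rows="0 0 -10 0 0 0; 0 0 -20 0 0 0; 0 0 -35 0 0 0; 0 0 -50 0 0 0; 0 0 -50 0 0 0; 0 20 -30 0 0 0; 0 0 0 0 0 0")

```text
time_s: 17.9
ee_pos: [0.4421, 0.1304, 0.3296]
eef_rot: [-3.14, -0.003, -0.218]
force: [-0.9, -0.7, -0.6]
grip_width: 0.0518
```

```bash
python3 - <<'E'
from h import *
o=sensors.get_obs();print(o['time_s'],o['ee_pos'],o['force'])
c=snap('wrist');cv2.imwrite('pics/w6.png',cv2.resize(c['color'],(768,576),interpolation=cv2.INTER_CUBIC))
W=cloud(c);hsv=cv2.cvtColor(c['color'],cv2.COLOR_BGR2HSV)
a=np.radians(77.5);yv=np.array([np.cos(a),np.sin(a)]);xv=np.array([yv[1],-yv[0]])
L=((W[...,:2]-[.4475,.1506])@np.stack([xv,yv],1))*1000;Z=W[...,2]*1000
t=(abs(abs(L[...,1])-70)<7)&(abs(L[...,0])<13)
for s in (-1,1):
    m=t&(L[...,1]*s>0);print('toe',s,m.sum(),np.median(Z[m]) if m.any() else '')
for lo,hi in((-13,-7),(7,13)): 
    m=t&(L[...,0]>lo)&(L[...,0]<hi);print('toe x',lo,np.median(Z[m]))
m=(abs(L[...,0])<30)&(abs(L[...,1])<70)&(abs(Z-56)<5);print('block',m.sum(),np.median(Z[m]),L[m].min(0),L[m].max(0))
m=(abs(L[...,0])>24)&(abs(L[...,0])<34)&(abs(L[...,1])<90);print('rim',np.median(Z[m]))
E
```

```text
17.9 [0.44214783 0.13042448 0.32956617] [-0.90025333 -0.71228329 -0.56604066]
toe -1 68 23.82372494019161
toe 1 209 24.00711282329382
toe x -13 24.00341807431111
toe x 7 23.799785413498974
block 1094 56.7701776606995 [-13.26057925 -59.20405508] [13.82659078 58.04636554]
rim 346.55608884426215
```

View pics/w6.png

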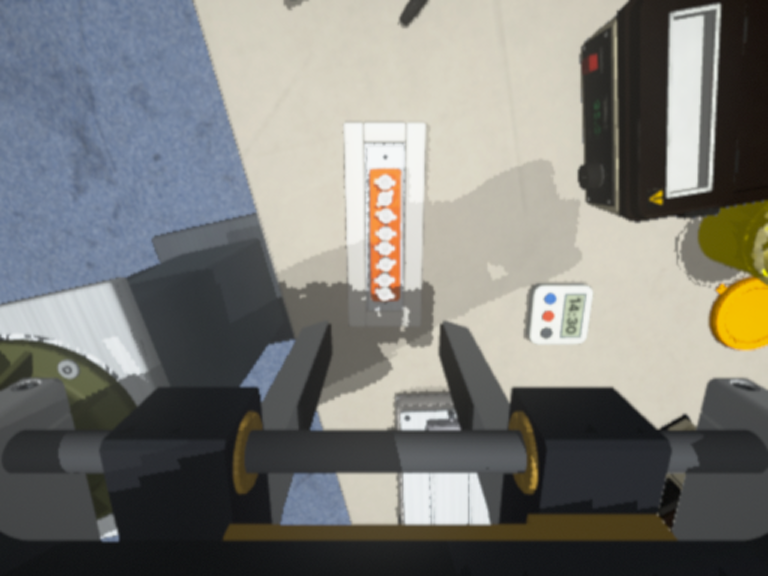

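The carrier sits flat: the toes read 23.8 to 24.0 mm on all sides (23 expected plus ~0.8 mm camera bias). In the picture it lies within the recess frame, (345–427, 122–325). Handing in.

```bash
python3 -c "
from station import ctrl
print(ctrl.hand_in())"
```

```text
the job is handed in; nothing more can be done
None
```

The tube carrier is off the mixer and seated in the recess of the cooling base. I released it, backed the arm clear, and handed the job in at about 18 s.

- **Removal:** I pushed the carrier about 9.6 mm until I felt the stop and eased off 0.6 mm. I then tilted the lip end up about 8°, which raised it 23 mm, slid the carrier 30 mm out along the slope and lifted it.
- **Closest to a limit:** the one test push at the stop measured 14.5 N at the wrist, just under the 15 N ramming limit. That is the reading at the end of the push, so a short peak in between could have been higher. Tilting and drawing out showed only the spring and the carrier's weight.
- **Seating:** the carrier touched the recess floor at the predicted height with a brief 9.5 N press, well under 0.3 m/s.
- **Last checks:** the toes read 23.8–24.0 mm at both ends and on both sides, against 23 mm expected and about 0.8 mm of known camera bias. That means flat and fully home. The wrist force was about zero with the gripper clear.
- **Not fully checked:** I saw the timer undisturbed in the last picture. I did not look at the jar, carton or pen again, but the arm stayed away from them after the first pass over the bench. The scene-camera picture taken for alignment was too shadowed to use, so I relied on the wrist camera.

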